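# Tighten the blow-off nozzle's compression nut: finger-tight plus one flat

## Robot

A 7-joint arm with a two-finger parallel gripper is mounted at the origin on the work surface. World frame = base frame: x ahead of the robot, y to its left, z up, the work surface at z = 0. Lengths are in m, angles in rad, forces in N, time in s.
With the tool pointing down it reaches from about 0.4 to 0.85 m from the base axis. Payload 10.4 kg.
Tool frame: the origin (TCP) lies at the very end of the fingers, on their centre line; the grasp point (between the pads) lies 19 mm behind it; z points along the fingers, y is the line along which they close (so a half turn about z gives the same grasp; the last joint's range is limited). The gripper opens to 87 mm and grips with 3 to 60 N. Pads are 19 mm wide; open, the fingers measure 117 mm over their backs; the gripper's body (75 mm by 190 mm) begins 51 mm behind the grasp point.
Start: joints at [1.218, 0.332, -0.065, 1.46, 0.022, 1.35, -0.088], TCP at [0.202, -0.591, 0.223] pointing down, gripper open.
Joint ranges: [-2.6, 2.6], [-0.5, 2.12], [-1.47, 1.34], [0.16, 2.42], [-1.27, 4.41], [0.06, 2.06], [-2.6, 2.6]. Speed limits (rad/s): [2.22, 2.22, 2.79, 2.79, 3.14, 3.14, 3.14].

## Interface

Orientations are given as a unit quaternion [x, y, z, w].
In Python, from bench import * gives the robot as it stands.
- The arm moves only by the tool step_arm, never from a script. Its arguments are lists of equal length, an entry for each row: "delta_pos": the shift along the world's x, y, z in units of 25 mm (1.0 is 25 mm), a list of three; "turn": the turn about the world's z in units of 0.12 rad (1.0 is 0.12 rad). In form: {"delta_pos": [[tx, ty, tz], ...], "turn": [turn, ...]}. A call has 1 to 12 rows; each row shifts and turns the commanded pose from where the row before left it; what a row does not reach is not made up. A row lasts 1/10 s, in which the tool goes at most 50 mm and 8.59 degrees, less where a joint would pass 70% of its speed; a pose out of reach is approached as far as the arm can. A call with a number of a shift or a turn outside -1 to 1 is refused whole. A call with a gripper value outside its range is refused whole. "grip" is the closure, from 0 (fully open) to 1 (shut), set as the call begins (left out, the last holds). The fingers move at their own pace and stop on an object; "newtons" is the grip in N (left out, the last holds). Time passes only in rows, so rows that do not move let the fingers close. It gives the time, the measured TCP pose, the force, the opening and the grip force at its end, in the units of the state.
- read_state(): the state, without advancing time (a new reading comes with each control period).
- camera(name): name is "side" or "top" or "wrist"; returns a dict with "image" (400x640x3 uint8, red, green, blue), "z_map" (400x640 float32, m along the optical axis (not along the pixel's ray), 0 where there is no reading), "mtx" (3x3 intrinsics, pixels), "view" (4x4, takes a point from world to camera coordinates). Camera axes: x right, y up, looking along -z (the intrinsics and any distortion apply to the point x, -y, -z); pixel columns grow to the right and rows downward; lengths in m; the calibration is good to about 2 mm. A picture is of the moment at which its call begins.
- close_job(): hands the job in; it is judged then, once.
The state is a dict: "time": time; "joint_positions": joint angles; "joint_vel": joint speeds; "joint_torque": joint torques, N m; "ee_pos": TCP position; "eef_rot": TCP orientation; "ft_force": force on the tool from outside, world axes, zero at the start; "torque": the same for the moment, N m; "width": finger opening in m; "grip_force": force on a finger pad.
Only numpy, scipy, OpenCV 4.12 (cv2) and the standard library are available. Lean on these libraries where they do the work, as an engineer would, in place of code of your own. Each camera call takes 0.05 s, during which the arm holds its last target. There are 200 camera calls.

## Task

The compression nut on the air manifold's blow-off nozzle is loose: turn it clockwise with the fingers only until you feel it go finger-tight, let go, then fit the big spanner on it and tighten it one more flat (a sixth of a turn). Take the spanner off and lay it flat back on the rubber mat. Do not press on the nozzle tube, and do not disturb the other things.

Things in the scene. Friction and masses are not known exactly. Their poses are not given: they have to be found in the camera images.
- manifold: fixed aluminium block of the air manifold, 90 mm (x) by 200 mm (y) by 42 mm high. Origin on the bench right below the axis of the nozzle fitting; the block reaches from y = -55 to +145 mm. At y = +95 mm it carries a low brass hex plug, tight, top 51 mm above the bench (not to be touched). z up.
- nut: brass hexagonal compression nut, 36 mm across flats, 41.6 mm across corners, 20 mm tall, on a vertical axis on the manifold. Origin at the centre of its underside, 62 mm above the bench. Its x axis passes through a corner, its y axis is square to a flat. Clockwise seen from above (yaw falling) tightens. It is loose by 0.45 to 1.35 rad; where it becomes finger-tight cannot be seen.
- nut_centre (a point): centre of the nut, on its axis at half height, 72 mm above the bench. The loose nut turns with about 0.2 N m; at finger-tight it stops firmly and only about 0.8 N m turns it further, then it stays where it is left (though it can be dragged back loose with 0.2 N m).
- nut_foot (a point): point on the nut's axis that shows the thread gap left: it sinks 2 mm per turn as the nut is run down and stands 62 mm above the bench (or less) when the nut is finger-tight. The measured value is too coarse to go by: feel the torque.
- ferrule_foot (a point): point on the nut's axis inside the fitting, at the ferrule that the nut squeezes: 54 mm above the bench until the nut is finger-tight, then it sinks 2 mm per turn, so 0.33 mm for one flat, and stays down. Too small to measure: count the turned angle from where the load is felt.
- nozzle: thin-walled steel nozzle tube, 20 mm diameter, standing up through the nut to 16 mm above its top (98 mm above the bench); fixed and fragile. Origin at the height of the nut's underside.
- spanner: the bigger of two plain steel open-end spanners, loose, lying flat on the mat: 14 mm thick, about 220 mm long over all, handle 16 mm wide, head 70 mm wide, about 0.32 kg. Origin on its underside below the handle's middle line; x points along the handle to the jaws, z up. The straight handle runs from x = -75 to +85 mm; good to grip at x = 0.
- spanner_jaw (a point): middle of the big spanner's jaws, at x = 120 mm, y = 0, z = 7 mm in the spanner's frame. The mouth opens to +x, is 37.5 mm wide with flat sides along x and flared tips that end at x = about 145 mm; its bottom lies at x = 98 mm. Seated, this point lies on the nut's axis within 2 mm; the tips clear the nut when it is 55 mm off.
- tool_mat: fixed black rubber mat, 280 mm (x) by 240 mm (y), 4 mm thick, on the bench; origin at the centre of its underside
- small_spanner: smaller steel open-end spanner, 160 mm long, 40 mm head, 10 mm thick, also on the mat; too small for the nut; leave it alone
- vial0: clear glass vial, 32 mm diameter, 58 mm tall, standing near the manifold; leave it. Origin at the centre of its base
- vial1: another such vial
- vial2: another such vial
- vial3: another such vial
- tape: roll of yellow packing tape lying flat, 90 mm diameter, 48 mm high; leave it. Origin at the centre of its underside
- divider: cardboard divider pack, 75 by 50 by 12 mm, lying on the bench; leave it. Origin at the centre of its underside
Things that resemble listed ones, but are neither listed nor needed, are in the scene too. What is shaped like the spanner but blue or brown is not meant.

How it is judged:
By the outcome, as a careful person would: the job done as asked, in the order asked, and still so for the second after the job is handed in, with the robot touching nothing.
It also fails if it takes over 72 s, if anything falls off the work surface, if the arm or the gripper's body presses on something with over 40 N, if the wrist force passes 120 N, or if a joint passes its speed limit or range.

## Working session

There is one attempt and no reset: what is moved stays moved. The work goes in short steps, Python scripts to look and compute and a tool call to move; the robot and the scene stay as the last step left them, time stands still between calls to the robot, and variables do not carry over. Pictures are saved under pics/ and viewed, at most 10 in all, crops included, and the job is handed in when it is done.

Besides the shell and the picture viewer there is one more tool, called after "Call:" by a JSON object that holds its "fn" and its "kwargs". step_arm: Moves the arm, as the interface text tells. Shifts and turns lie within -1 to 1; 1 stands for 25 mm of shift or 0.12 rad of turn. Its arguments: {"type":"object","properties":{"delta_pos":{"type":"array"},"turn":{"type":"array"},"grip":{"type":"number"},"newtons":{"type":"number"}},"required":["delta_pos","turn"]}

```bash
mkdir -p pics; ls
cat > h.py <<'E'
from bench import *
import numpy as np, cv2
def shot(n,f=None):
    c=camera(n)
    np.savez(f"/tmp/{f or n}.npz",**c)
    if f: cv2.imwrite(f"pics/{f}.png",c["image"][:,:,::-1])
    return c
def load(f): return dict(np.load(f"/tmp/{f}.npz"))
def pt(c,u,v,z=None):
    "pixel -> world by depth map, or on plane of height z"
    K=c["mtx"];V=c["view"];r=np.array([(u-K[0,2])/K[0,0],-(v-K[1,2])/K[1,1],-1.])
    R=V[:3,:3];o=-R.T@V[:3,3]
    if z is None: return R.T@(r*c["z_map"][int(v),int(u)])+o
    d=R.T@r; return o+d*(z-o[2])/d[2]
def px(c,p):
    q=c["view"][:3,:3]@np.array(p)+c["view"][:3,3]; q=c["mtx"]@np.array([q[0],-q[1],-q[2]]); return q[:2]/q[2]
E
python3 - <<'E'
from h import *
shot("top","top0");shot("side","side0")
s=read_state();print(s)
for n in("top0","side0"):
    c=load(n);print(c["mtx"],c["view"])
E
```

```text
pics
{'time': 0.1, 'joint_positions': array([ 1.21839311,  0.33281808, -0.06468315,  1.46086458,  0.02162887,
        1.34990566, -0.08848045]), 'joint_vel': array([-0.00092992, -0.00277642,  0.00025877, -0.00148939,  0.00087585,
       -0.00062293, -0.00077036]), 'joint_torque': array([ 4.07109010e-04, -6.24547720e+01,  2.39493133e-02, -3.90721178e+01,
       -6.15652604e-02,  3.64597072e-02,  8.72473788e-05]), 'ee_pos': array([ 0.20227379, -0.59099103,  0.22182414]), 'eef_rot': array([ 9.86431895e-01,  1.64169709e-01, -1.52115612e-04, -6.31739722e-04]), 'ft_force': array([ 0.86058639,  0.42442687, -0.54776414]), 'torque': array([-0.00234531, -0.01647365, -0.03014641]), 'grip_force': 0.0, 'width': 0.08695420213129516}
[[457.03455064   0.         318.41874076]
 [  0.         457.03455064 204.84892419]
 [  0.           0.           1.        ]] [[-0.02621112 -0.9994254  -0.02149051  0.02158658]
 [ 0.99052792 -0.02886439  0.13424337 -0.47208887]
 [-0.13478654 -0.01776828  0.99071534 -1.35764933]
 [ 0.          0.          0.          1.        ]]
[[386.70714416   0.         313.9709485 ]
 [  0.         386.70714416 198.06008052]
 [  0.           0.           1.        ]] [[-0.99724884 -0.07315436 -0.01196659  0.49773677]
 [ 0.03956178 -0.66177613  0.74865694 -0.05693636]
 [-0.06268673  0.74612384  0.66284959 -0.91710101]
 [ 0.          0.          0.          1.        ]]
```

View pics/top0.png

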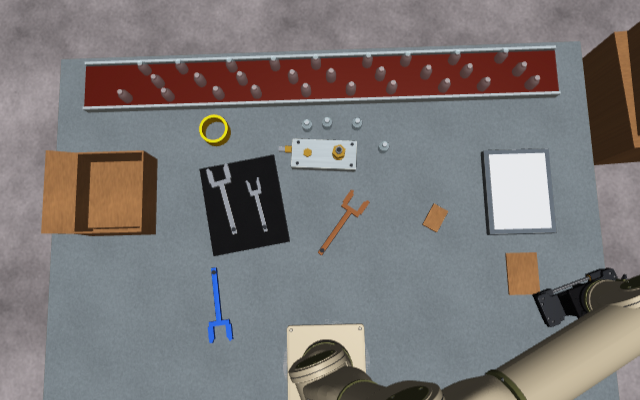

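View pics/side0.png

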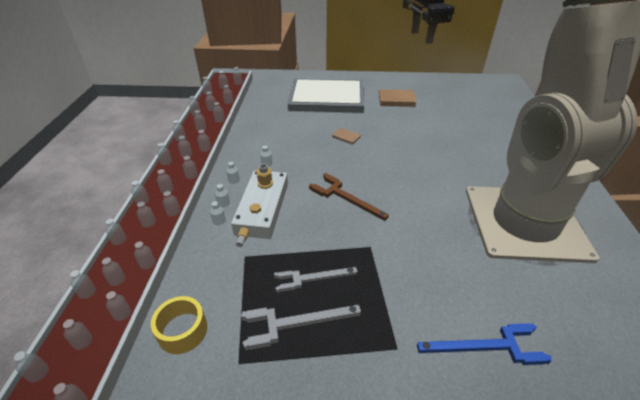

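The top view shows the nut at about (339,152), the big spanner running from its jaws (218,175) to the handle end (235,232), the small spanner at about (258,205), and vials at (307,124), (327,122), (357,123) and (384,146). The side view shows the nut at (264,177) and the big spanner's handle from (275,322) to (358,310). I'll enlarge the nut and the mat.

Run:
```python
from h import *
t=load("top0");s=load("side0")
a=cv2.resize(t["image"][105:175,270:400],None,fx=6,fy=6,interpolation=cv2.INTER_CUBIC)[:, :400*2]
b=cv2.resize(s["image"][140:250,200:300],None,fx=4,fy=4,interpolation=cv2.INTER_CUBIC)
cv2.imwrite("pics/c1.png",a[:,:,::-1])
m=cv2.resize(t["image"][150:260,195:295],None,fx=5,fy=5,interpolation=cv2.INTER_CUBIC)
cv2.imwrite("pics/c2.png",m[:,:,::-1])
for n,c,l in(("top",t,[(339,152),(334,150),(307,153),(307,124),(327,122),(357,123),(384,146),(219,185),(225,205),(234,232),(258,205),(214,128)]),("side",s,[(264,177),(264,170),(255,208),(300,319),(355,311),(265,150),(232,172),(222,195),(217,212)])):
    for u,v in l: print(n,u,v,pt(c,u,v).round(4))
```

```text
top 339 152 [ 0.6185 -0.0572  0.0978]
top 334 150 [ 0.6292 -0.0431  0.0815]
top 307 153 [0.6297 0.0387 0.0537]
top 307 124 [0.7206 0.0366 0.0544]
top 327 122 [ 0.7261 -0.0249  0.0506]
top 357 123 [ 0.721  -0.1171  0.0473]
top 384 146 [ 0.6431 -0.1952  0.0574]
top 219 185 [0.5458 0.316  0.0169]
top 225 205 [0.4826 0.2973 0.0165]
top 234 232 [0.3981 0.269  0.0188]
top 258 205 [0.4799 0.1955 0.0139]
top 214 128 [0.7335 0.3358 0.0038]
side 264 177 [ 0.6213 -0.0357  0.0793]
side 264 170 [ 0.6217 -0.0456  0.0929]
side 255 208 [0.6313 0.0441 0.0511]
side 300 319 [0.5027 0.3005 0.0172]
side 355 311 [0.4015 0.2769 0.017 ]
side 265 150 [ 0.6474 -0.1886  0.0518]
side 232 172 [ 0.7219 -0.1036  0.0377]
side 222 195 [ 0.7255 -0.0123  0.0368]
side 217 212 [0.7203 0.0519 0.0407]
```

View pics/c1.png

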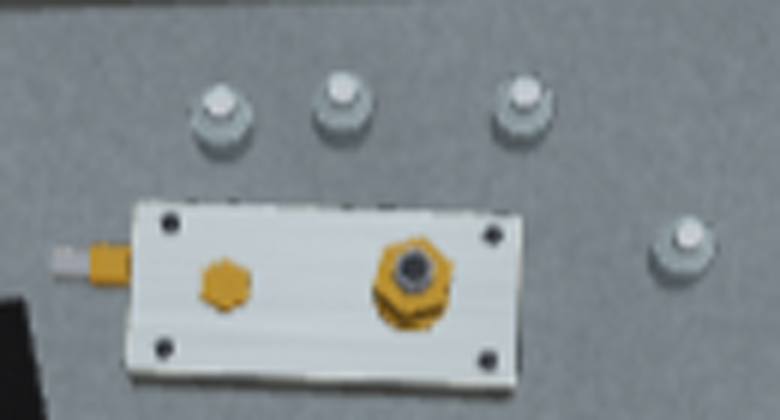

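View pics/c2.png

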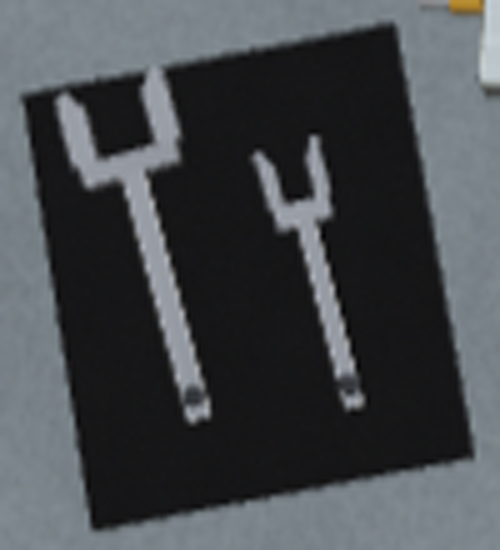

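Call:
{"fn": "step_arm", "kwargs": {"delta_pos": [[0.8,1,0.1],[0.8,1,0.1],[0.8,1,0.1],[0.8,1,0.1],[0.8,1,0.1],[0.8,1,0.1],[0.8,1,0.1],[0.8,1,0.1],[0.8,1,0.1],[0.8,1,0.1],[0.8,1,0.1],[0.8,1,0.1]], "turn": [0,0,0,0,0,0,0,0,0,0,0,0], "grip": 0}}

```text
time: 1.3
ee_pos: [0.4429, -0.2901, 0.2524]
eef_rot: [0.986, 0.164, -0.0, -0.0]
ft_force: [0.3, -0.0, -0.2]
width: 0.0869
grip_force: 0.0
```

Call:
{"fn": "step_arm", "kwargs": {"delta_pos": [[0.8,1,0],[0.8,1,0],[0.8,1,0],[0.8,1,0],[0.8,1,0],[0.8,1,0],[0.8,1,0],[0.4,1,0],[0,0.9,0],[0,0,0],[0,0,0]], "turn": [0,0,0,0,0,0,0,0,0,0,0]}}

```text
time: 2.4
ee_pos: [0.5923, -0.0687, 0.2522]
eef_rot: [0.986, 0.165, -0.0, 0.0]
ft_force: [1.0, -0.3, 0.1]
width: 0.0869
grip_force: 0.0
```

Run:
```python
from h import *
shot("wrist","w1");s=read_state()
for k in("time","joint_positions","ee_pos","eef_rot","ft_force","torque"):print(k,s[k])
print(load("w1")["mtx"],load("w1")["view"])
print(px(load("w1"),[.621,-.058,.098]))
```

```text
time 2.45
joint_positions [ 0.44633059  0.29680779 -0.50438981  1.47423607  0.14430404  1.40804335
 -1.30466828]
ee_pos [ 0.59219434 -0.06970166  0.25227731]
eef_rot [ 9.86489682e-01  1.63822864e-01 -3.42984654e-04  2.42370210e-04]
ft_force [-0.08908163 -0.56961422 -0.33858777]
torque [-0.0347481   0.0505144   0.00555067]
[[339.14602112   0.         319.34740305]
 [  0.         339.14602112 199.89591623]
 [  0.           0.           1.        ]] [[ 3.24134545e-01 -9.46010749e-01  6.78652098e-04 -2.57062557e-01]
 [ 9.09072496e-01  3.11279611e-01 -2.76933567e-01 -4.76005255e-01]
 [ 2.61770880e-01  9.03806795e-02  9.60888828e-01 -5.68127850e-01]
 [ 0.00000000e+00  0.00000000e+00  0.00000000e+00  1.00000000e+00]]
[318.44784265 153.48116065]
```

View pics/w1.png

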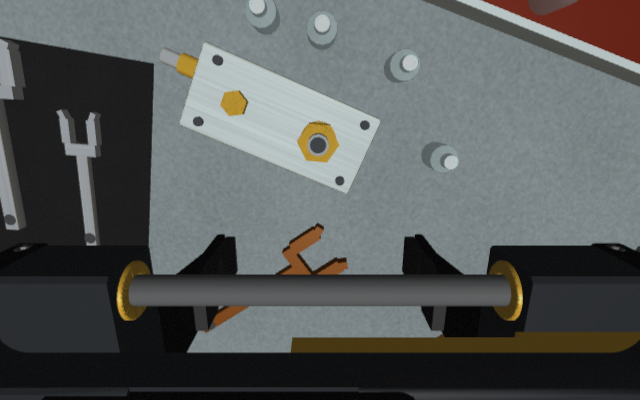

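The wrist view shows the nut at (318,143), the plug at (234,103), and vials at (262,12), (322,28), (404,66) and (440,158). Next I'll fit the hexagon from the wrist depth, with both views as a check.

```bash
cat >> h.py <<'E'
def cloud(c):
    v,u=np.mgrid[0:400,0:640];z=c["z_map"];K=c["mtx"];V=c["view"]
    p=np.stack([(u-K[0,2])/K[0,0]*z,-(v-K[1,2])/K[1,1]*z,-z],-1)
    return (p-V[:3,3])@V[:3,:3]
def hexfit(c,c0,zt=.082,tol=.005):
    P=cloud(c);im=c["image"].astype(int)
    m=(im[:,:,0]-im[:,:,2]>60)&(abs(P[:,:,2]-zt)<tol)&(np.hypot(P[:,:,0]-c0[0],P[:,:,1]-c0[1])<.03)
    v,u=np.nonzero(m);q=np.array([pt(c,a,b,zt)[:2] for a,b in zip(u,v)])
    from scipy.optimize import differential_evolution as de
    g=np.mgrid[-.03:.03:61j,-.03:.03:61j].reshape(2,-1).T+c0[:2]
    # image-space IoU of annulus hexagon on grid
    pg=np.array([px(c,[*x,zt]) for x in g]).round().astype(int); obs=m[pg[:,1],pg[:,0]]
    def cost(x):
        d=g-x[:2];a=np.array([np.pi/2+x[2]+k*np.pi/3 for k in range(3)])
        r=abs(d@np.array([np.cos(a),np.sin(a)])).max(1); ins=(r<.018)&(np.hypot(*d.T)>.0105)
        return 1-(ins&obs).sum()/(ins|obs).sum()
    r=de(cost,[(c0[0]-.01,c0[0]+.01),(c0[1]-.01,c0[1]+.01),(-.5236,.5236)],seed=0)
    return r.x,r.fun,np.median(P[m],0),m.sum()
E
python3 - <<'E'
from h import *
for n in("w1","top0"):
    print(n,*hexfit(load(n),np.array([.621,-.058])))
w=load("w1");t=load("top0");s=load("side0")
cv2.imwrite("pics/c3.png",cv2.resize(w["image"][110:175,280:360],None,fx=8,fy=8,interpolation=cv2.INTER_CUBIC)[:,:,::-1])
# two-view triangulation of tube top centre
def tri(obs):
    A=[];b=[]
    for c,u,v in obs:
        o=-c["view"][:3,:3].T@c["view"][:3,3];d=pt(c,u,v,0)-o;d/=np.linalg.norm(d);M=np.eye(3)-np.outer(d,d);A.append(M);b.append(M@o)
    return np.linalg.lstsq(np.vstack(A),np.hstack(b),rcond=None)[0]
print(tri([(w,317.5,145),(t,270+413/6,105+268/6)]))
E
```

```text
w1 [ 0.62844591 -0.05453907 -0.28193165] 0.11533742331288344 [ 0.63154849 -0.05348634  0.08341998] 797
top0 [ 0.62768364 -0.05649582 -0.2531786 ] 0.3235638921453693 [ 0.6219354  -0.05603708  0.08228573] 72
[ 0.62733204 -0.05603617  0.09074352]
```

View pics/c3.png

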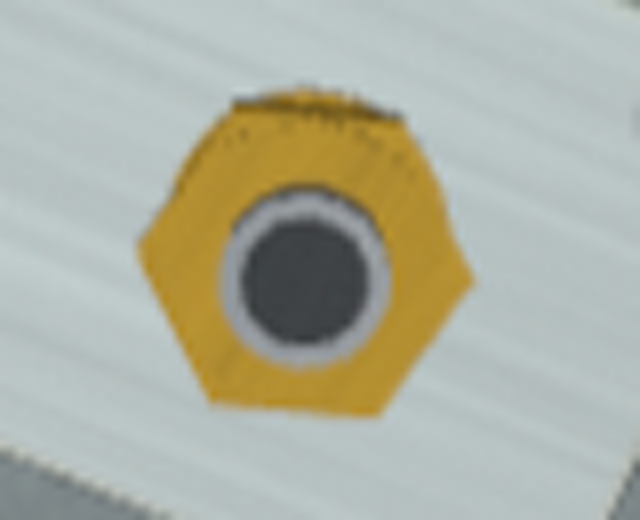

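The crop shows the hex corners at crop pixels (138,250), (210,405), (380,415), (475,283), (400,115) and (235,100), with the tube top centred at (304,276).

Run:
```python
from h import *
w=load("w1");print("cam",-w["view"][:3,:3].T@w["view"][:3,3])
C=[(138,250),(210,405),(380,415),(475,283),(400,115),(235,100)]
q=np.array([pt(w,280+a/8-.45,110+b/8-.45,.082)[:2] for a,b in C]);print(q.round(4))
for i in range(3):
    d=q[i]-q[i+3];print((q[i]+q[i+3])/2,np.hypot(*d),np.degrees(np.arctan2(d[1],d[0]))%60)
for i in range(6):
    d=q[i]-q[i-1];print(np.hypot(*d).round(4),np.degrees(np.arctan2(d[1],d[0]))%60)
print("tube top",pt(w,280+304/8-.45,110+276/8-.45,.098))
```

```text
cam [ 0.66476547 -0.04366543  0.41426033]
[[ 0.6236 -0.0349]
 [ 0.6085 -0.0491]
 [ 0.6141 -0.0693]
 [ 0.6331 -0.0749]
 [ 0.6491 -0.0596]
 [ 0.6443 -0.0404]]
[ 0.62839236 -0.05487712] 0.04115257609113976 43.356498779953924
[ 0.62876965 -0.05433994] 0.04191184594854301 45.41290509269845
[ 0.6292093  -0.05483811] 0.041818897223414406 43.759493337133904
0.0214 45.05174985466539
0.0208 43.156030284415664
0.021 45.51539883455274
0.0198 43.617085062683046
0.0221 43.85130321809162
0.0198 43.83603140439196
tube top [ 0.62900879 -0.05438339  0.098     ]
```

Call:
{"fn": "step_arm", "kwargs": {"delta_pos": [[0.4,0.2,0],[0.4,0.2,0],[0.4,0.16,0],[0.24,0,0],[0,0,-1],[0,0,-1],[0,0,-1],[0,0,-1],[0,0,-1],[0,0,-1],[0,0,0],[0,0,0]], "turn": [0.9,0.9,0.9,0.98,0,0,0,0,0,0,0,0]}}

```text
time: 3.65
ee_pos: [0.6284, -0.0559, 0.103]
eef_rot: [0.927, 0.376, -0.0, 0.0]
ft_force: [0.1, 0.1, 1.0]
width: 0.0869
grip_force: 0.0
```

```bash
cat >> h.py <<'E'
def st():
    s=read_state();q=s["eef_rot"];p=s["ee_pos"]
    from scipy.spatial.transform import Rotation as R
    y=R.from_quat(q).as_matrix()[:,1]
    print("t",s["time"],"p",p.round(4),"yyaw",np.degrees(np.arctan2(y[1],y[0])).round(2),"j7",s["joint_positions"][6].round(2),"F",s["ft_force"].round(2),"T",s["torque"].round(3),"w",round(s["width"],4),"g",round(s["grip_force"],1))
E
python3 - <<'E'
from h import *
st()
c=shot("wrist","w2");print(hexfit(c,np.array([.6285,-.055])))
E
```

```text
t 3.65 p [ 0.6284 -0.0559  0.103 ] yyaw -45.88 j7 -0.97 F [0.06 0.06 1.  ] T [-0.02  -0.031  0.041] w 0.0869 g 0.0
(array([ 0.62853142, -0.05453564, -0.28655085]), np.float64(0.2902439024390244), array([ 0.63459516, -0.04835137,  0.0835135 ]), np.int64(1767))
```

Call:
{"fn": "step_arm", "kwargs": {"delta_pos": [[0,0.03,-0.9],[0,0,-0.9],[0,0,0],[0,0,0]], "turn": [0,0,0,0]}}

```text
time: 4.1
ee_pos: [0.6292, -0.0543, 0.0592]
eef_rot: [0.927, 0.376, 0.001, 0.0]
ft_force: [1.0, 0.3, 1.2]
width: 0.0875
grip_force: 0.0
```

Call:
{"fn": "step_arm", "kwargs": {"delta_pos": [[0,0,0],[0,0,0],[0,0,0],[0,0,0],[0,0,0],[0,0,0],[0,0,0],[0,0,0]], "turn": [0,0,0,0,0,0,0,0], "grip": 1, "newtons": 25}}

```text
time: 4.9
ee_pos: [0.6284, -0.0541, 0.0575]
eef_rot: [0.927, 0.376, -0.0, 0.0]
ft_force: [0.4, -0.1, -0.2]
width: 0.036
grip_force: 25.0
```

```bash
python3 -c "
from h import *
st()"
```

```text
t 4.9 p [ 0.6284 -0.0541  0.0575] yyaw -45.81 j7 -0.99 F [ 0.39 -0.12 -0.16] T [-0.036 -0.072 -0.059] w 0.036 g 25.0
```

Call:
{"fn": "step_arm", "kwargs": {"delta_pos": [[0,0,0],[0,0,0],[0,0,0],[0,0,0],[0,0,0],[0,0,0]], "turn": [-0.6,-0.6,-0.6,-0.6,-0.6,0]}}

```text
time: 5.5
ee_pos: [0.6286, -0.0544, 0.0576]
eef_rot: [0.979, 0.204, 0.0, 0.0]
ft_force: [1.6, -2.1, -1.6]
width: 0.0355
grip_force: 25.0
```

```bash
python3 -c "
from h import *
st()"
```

```text
t 5.5 p [ 0.6286 -0.0544  0.0576] yyaw -66.51 j7 -1.32 F [ 1.64 -2.1  -1.56] T [-0.289 -0.387 -0.182] w 0.0355 g 25.0
```

Call:
{"fn": "step_arm", "kwargs": {"delta_pos": [[0,0,0],[0,0,0]], "turn": [-0.5,-0.5]}}

```text
time: 5.7
ee_pos: [0.6287, -0.0546, 0.0576]
eef_rot: [0.989, 0.145, 0.0, 0.0]
ft_force: [2.3, -1.4, -1.6]
width: 0.0356
grip_force: 25.0
```

```bash
python3 -c "
from h import *
st()
c=shot('wrist');print(hexfit(c,np.array([.6285,-.055])))
st()"
```

```text
t 5.7 p [ 0.6287 -0.0546  0.0576] yyaw -73.3 j7 -1.43 F [ 2.29 -1.43 -1.55] T [-0.426 -0.427  0.213] w 0.0356 g 25.0
(array([ 0.62834776, -0.05471985,  0.30249184]), np.float64(0.5794621026894866), array([ 0.63964979, -0.05027679,  0.08345845]), np.int64(1787))
t 5.75 p [ 0.6287 -0.0546  0.0576] yyaw -73.53 j7 -1.44 F [ 3.37 -1.72 -1.74] T [-0.36  -0.496  0.018] w 0.0358 g 25.0
```

Call:
{"fn": "step_arm", "kwargs": {"delta_pos": [[0,0,0],[0,0,0]], "turn": [-0.3,-0.3]}}

```text
time: 5.95
ee_pos: [0.6287, -0.0546, 0.0576]
eef_rot: [0.994, 0.11, 0.0, 0.0]
ft_force: [2.6, -2.1, -1.9]
width: 0.0357
grip_force: 25.0
```

```bash
python3 -c "
from h import *
st()"
```

```text
t 5.95 p [ 0.6287 -0.0546  0.0576] yyaw -77.34 j7 -1.5 F [ 2.57 -2.07 -1.94] T [-0.481 -0.566  0.233] w 0.0357 g 25.0
```

Call:
{"fn": "step_arm", "kwargs": {"delta_pos": [[0,0,0],[0,0,0]], "turn": [-0.3,-0.3]}}

```text
time: 6.15
ee_pos: [0.6287, -0.0547, 0.0576]
eef_rot: [0.997, 0.074, 0.0, 0.0]
ft_force: [2.6, -2.6, -1.9]
width: 0.0361
grip_force: 25.0
```

```bash
python3 -c "
from h import *
st()"
```

```text
t 6.15 p [ 0.6287 -0.0547  0.0576] yyaw -81.47 j7 -1.56 F [ 2.56 -2.6  -1.94] T [-0.53  -0.539  0.274] w 0.0361 g 25.0
```

Call:
{"fn": "step_arm", "kwargs": {"delta_pos": [[0,0,0],[0,0,0]], "turn": [-0.3,-0.3]}}

```text
time: 6.35
ee_pos: [0.6287, -0.0548, 0.0576]
eef_rot: [0.999, 0.038, 0.0, 0.0]
ft_force: [2.6, -2.0, -3.1]
width: 0.036
grip_force: 25.0
```

```bash
python3 -c "
from h import *
st()"
```

```text
t 6.35 p [ 0.6287 -0.0548  0.0576] yyaw -85.6 j7 -1.63 F [ 2.63 -2.02 -3.11] T [-0.59  -0.55   0.234] w 0.036 g 25.0
```

Call:
{"fn": "step_arm", "kwargs": {"delta_pos": [[0,0,0],[0,0,0]], "turn": [-0.3,-0.3]}}

```text
time: 6.55
ee_pos: [0.6287, -0.0549, 0.0575]
eef_rot: [1.0, 0.002, 0.0, 0.0]
ft_force: [2.0, -2.3, -1.6]
width: 0.0354
grip_force: 25.0
```

```bash
python3 -c "
from h import *
st()"
```

```text
t 6.55 p [ 0.6287 -0.0549  0.0575] yyaw -89.72 j7 -1.7 F [ 2.   -2.3  -1.61] T [-0.61  -0.546  0.219] w 0.0354 g 25.0
```

Call:
{"fn": "step_arm", "kwargs": {"delta_pos": [[0,0,0],[0,0,0]], "turn": [-0.3,-0.3]}}

```text
time: 6.75
ee_pos: [0.6287, -0.0549, 0.0576]
eef_rot: [0.999, -0.034, 0.0, 0.001]
ft_force: [2.0, -3.6, -0.6]
width: 0.0361
grip_force: 25.0
```

```bash
python3 -c "
from h import *
st()"
```

```text
t 6.75 p [ 0.6287 -0.0549  0.0576] yyaw -93.85 j7 -1.76 F [ 2.03 -3.61 -0.63] T [-0.63  -0.585  0.204] w 0.0361 g 25.0
```

Call:
{"fn": "step_arm", "kwargs": {"delta_pos": [[0,0,0],[0,0,0]], "turn": [-0.3,-0.3]}}

```text
time: 6.95
ee_pos: [0.6287, -0.055, 0.0575]
eef_rot: [0.998, -0.07, 0.0, 0.001]
ft_force: [3.4, -3.0, -1.2]
width: 0.036
grip_force: 25.0
```

```bash
python3 -c "
from h import *
st()"
```

```text
t 6.95 p [ 0.6287 -0.055   0.0575] yyaw -97.98 j7 -1.83 F [ 3.45 -2.95 -1.24] T [-0.675 -0.483  0.171] w 0.036 g 25.0
```

Call:
{"fn": "step_arm", "kwargs": {"delta_pos": [[0,0,0],[0,0,0]], "turn": [-0.3,-0.3]}}

```text
time: 7.15
ee_pos: [0.6287, -0.0551, 0.0576]
eef_rot: [0.994, -0.105, 0.0, 0.001]
ft_force: [3.1, -3.5, -2.7]
width: 0.0361
grip_force: 25.0
```

```bash
python3 -c "
from h import *
st()"
```

```text
t 7.15 p [ 0.6287 -0.0551  0.0576] yyaw -102.11 j7 -1.9 F [ 3.12 -3.51 -2.74] T [-0.764 -0.526  0.214] w 0.0361 g 25.0
```

Call:
{"fn": "step_arm", "kwargs": {"delta_pos": [[0,0,0],[0,0,0]], "turn": [-0.3,-0.3]}}

```text
time: 7.35
ee_pos: [0.6287, -0.0552, 0.0576]
eef_rot: [0.99, -0.141, 0.0, 0.001]
ft_force: [2.4, -3.8, -2.8]
width: 0.0362
grip_force: 25.0
```

```bash
python3 -c "
from h import *
st()"
```

```text
t 7.35 p [ 0.6287 -0.0552  0.0576] yyaw -106.24 j7 -1.97 F [ 2.38 -3.76 -2.84] T [-0.741 -0.476  0.217] w 0.0362 g 25.0
```

Call:
{"fn": "step_arm", "kwargs": {"delta_pos": [[0,0,0],[0,0,0]], "turn": [-0.3,-0.3]}}

```text
time: 7.55
ee_pos: [0.6286, -0.0552, 0.0575]
eef_rot: [0.984, -0.177, 0.0, 0.001]
ft_force: [2.1, -3.6, -1.9]
width: 0.036
grip_force: 25.0
```

```bash
python3 -c "
from h import *
st()"
```

```text
t 7.55 p [ 0.6286 -0.0552  0.0575] yyaw -110.36 j7 -2.03 F [ 2.12 -3.6  -1.86] T [-0.775 -0.473  0.199] w 0.036 g 25.0
```

Call:
{"fn": "step_arm", "kwargs": {"delta_pos": [[0,0,0],[0,0,0]], "turn": [-0.3,-0.3]}}

```text
time: 7.75
ee_pos: [0.6286, -0.0553, 0.0575]
eef_rot: [0.977, -0.212, 0.0, 0.001]
ft_force: [1.3, -3.8, -1.6]
width: 0.0356
grip_force: 25.0
```

```bash
python3 -c "
from h import *
st()"
```

```text
t 7.75 p [ 0.6286 -0.0553  0.0575] yyaw -114.49 j7 -2.1 F [ 1.35 -3.8  -1.65] T [-0.864 -0.455  0.222] w 0.0356 g 25.0
```

Call:
{"fn": "step_arm", "kwargs": {"delta_pos": [[0,0,0],[0,0,0]], "turn": [-0.3,-0.3]}}

```text
time: 7.95
ee_pos: [0.6286, -0.0554, 0.0576]
eef_rot: [0.969, -0.247, 0.0, 0.001]
ft_force: [1.4, -3.9, -1.5]
width: 0.0361
grip_force: 25.0
```

```bash
python3 -c "
from h import *
st()"
```

```text
t 7.95 p [ 0.6286 -0.0554  0.0576] yyaw -118.62 j7 -2.17 F [ 1.38 -3.93 -1.49] T [-0.844 -0.391  0.221] w 0.0361 g 25.0
```

Call:
{"fn": "step_arm", "kwargs": {"delta_pos": [[0,0,0],[0,0,0]], "turn": [-0.2,-0.2]}}

```text
time: 8.15
ee_pos: [0.6285, -0.0554, 0.0575]
eef_rot: [0.963, -0.27, 0.0, 0.001]
ft_force: [0.6, -5.1, 0.7]
width: 0.0357
grip_force: 25.0
```

```bash
python3 -c "
from h import *
st()"
```

```text
t 8.15 p [ 0.6285 -0.0554  0.0575] yyaw -121.36 j7 -2.21 F [ 0.63 -5.09  0.66] T [-0.983  0.058  0.748] w 0.0357 g 25.0
```

Call:
{"fn": "step_arm", "kwargs": {"delta_pos": [[0,0,0],[0,0,0]], "turn": [-0.2,-0.2]}}

```text
time: 8.35
ee_pos: [0.6283, -0.0553, 0.0576]
eef_rot: [0.956, -0.293, 0.0, 0.001]
ft_force: [1.3, -5.1, 0.2]
width: 0.036
grip_force: 25.0
```

```bash
python3 -c "
from h import *
st()
c=shot('wrist');print(hexfit(c,np.array([.6285,-.055])))"
```

```text
t 8.35 p [ 0.6283 -0.0553  0.0576] yyaw -124.08 j7 -2.26 F [ 1.32 -5.13  0.24] T [-1.15  -0.022  0.863] w 0.036 g 25.0
(array([ 0.62893027, -0.0554385 , -0.51746155]), np.float64(0.5807600950118765), array([ 0.63924805, -0.06378332,  0.08335766]), np.int64(1942))
```

Call:
{"fn": "step_arm", "kwargs": {"delta_pos": [[0,0,0],[0,0,0],[0,0,0],[0,0,0],[0,0,0],[0,0,0]], "turn": [0,0,0,0,0,0], "grip": 0}}

```text
time: 9.0
ee_pos: [0.6284, -0.0539, 0.0576]
eef_rot: [0.956, -0.294, -0.0, -0.0]
ft_force: [1.0, 0.1, -0.6]
width: 0.0759
grip_force: 0.0
```

```bash
python3 -c "
from h import *
st()"
```

```text
t 9.0 p [ 0.6284 -0.0539  0.0576] yyaw -124.16 j7 -2.26 F [ 0.97  0.12 -0.57] T [0.126 0.036 0.041] w 0.0759 g 0.0
```

Call:
{"fn": "step_arm", "kwargs": {"delta_pos": [[0,0,1],[0,0,1],[0,0,1],[0,0,1],[-0.3,0,1],[-0.3,0,1],[-0.3,0,1],[-0.3,0,1],[0,0,0],[0,0,0],[0,0,0]], "turn": [0,0,0,0,1,1,1,1,1,0,0]}}

```text
time: 10.1
ee_pos: [0.5982, -0.0541, 0.257]
eef_rot: [1.0, -0.0, -0.0, 0.0]
ft_force: [0.5, 0.0, 0.1]
width: 0.0871
grip_force: 0.0
```

```bash
python3 -c "
from h import *
st()
c=shot('wrist','w3');print(hexfit(c,np.array([.6285,-.055])))
K=[tuple(px(c,[.6285,-.055,.082]).round().astype(int))];u,v=K[0];print(u,v)
cv2.imwrite('pics/c4.png',cv2.resize(c['image'][v-33:v+33,u-40:u+40],None,fx=8,fy=8,interpolation=cv2.INTER_CUBIC)[:,:,::-1])"
```

```text
t 10.1 p [ 0.5982 -0.0541  0.257 ] yyaw -90.01 j7 -1.63 F [0.51 0.01 0.09] T [ 0.055  0.044 -0.03 ] w 0.0871 g 0.0
(array([ 0.6286035 , -0.05449079,  0.51082343]), np.float64(0.11985018726591756), array([ 0.63146142, -0.05453355,  0.08346532]), np.int64(765))
320 151
```

View pics/c4.png

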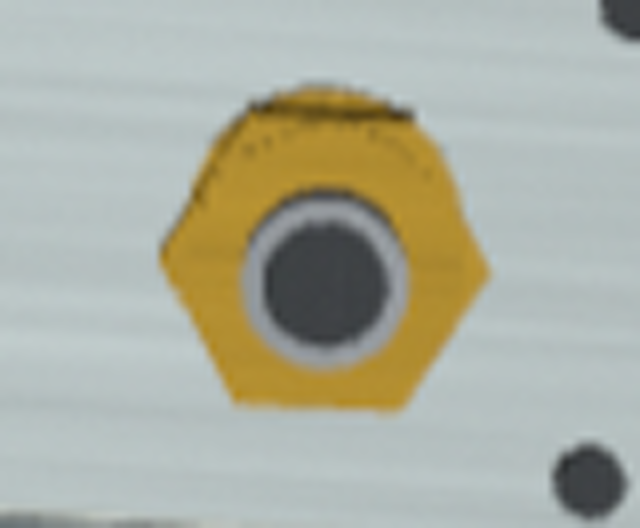

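The nut's hex now reads 29.3° mod 60 (crop corners (160,250) and (490,270)). It turned about 75°, and the load was felt over the last 3°. Next is the spanner.

Call:
{"fn": "step_arm", "kwargs": {"delta_pos": [[-0.5,1,0],[-0.5,1,0],[-0.5,1,0],[-0.5,1,0],[-0.5,1,0],[-0.5,1,0],[-0.5,1,0],[-0.5,1,0],[-0.5,1,0],[-0.5,1,0],[-0.5,1,0],[-0.5,1,0]], "turn": [0.2,0.2,0.2,0.2,0.2,0.2,0.2,0.2,0.2,0.2,0.2,0.2]}}

```text
time: 11.35
ee_pos: [0.4472, 0.2479, 0.2577]
eef_rot: [0.989, 0.146, 0.0, 0.0]
ft_force: [1.2, 1.1, 0.3]
width: 0.087
grip_force: 0.0
```

Call:
{"fn": "step_arm", "kwargs": {"delta_pos": [[-0.3,0.8,0],[0,0.8,0],[0,0,0],[0,0,0]], "turn": [0,0,0,0]}}

```text
time: 11.75
ee_pos: [0.4404, 0.2865, 0.2574]
eef_rot: [0.989, 0.146, -0.0, 0.0]
ft_force: [0.4, 0.4, -0.3]
width: 0.0871
grip_force: 0.0
```

```bash
cat >> h.py <<'E'
def spanner(c,lo=.010,hi=.026,box=(.36,.62,.22,.37)):
    P=cloud(c);m=(P[:,:,2]>lo)&(P[:,:,2]<hi)&(P[:,:,0]>box[0])&(P[:,:,0]<box[1])&(P[:,:,1]>box[2])&(P[:,:,1]<box[3])&(c["image"].min(2)>70)
    n,L,S,_=cv2.connectedComponentsWithStats(m.astype(np.uint8))
    k=1+S[1:,4].argmax();return P[L==k],L==k
E
python3 - <<'E'
from h import *
st();w=shot("wrist","w4")
for n in("w4","top0"):
    c=load(n);p,m=spanner(c);z=np.median(p[:,2])
    d=np.array([np.cos(.3),np.sin(.3)])
    for i in range(4):
        s=p[:,:2]@d;h=p[(s<s.max()-.075)];ctr=h[:,:2].mean(0);_,_,V=np.linalg.svd(h[:,:2]-ctr,full_matrices=False);d=V[0]*np.sign(V[0,0])
    s=(p[:,:2]-ctr)@d;o=(p[:,:2]-ctr)@[-d[1],d[0]]
    print(n,len(p),"z",z,"yaw",np.degrees(np.arctan2(d[1],d[0])),"tail",ctr+d*s.min(),"tip",ctr+d*s.max(),"len",np.ptp(s),"hw",np.ptp(o),"orig(tail+75)",ctr+d*(s.min()+.075),"(tip-145)",ctr+d*(s.max()-.145))
E
```

```text
t 11.75 p [0.4404 0.2865 0.2574] yyaw -73.22 j7 -2.01 F [ 0.45  0.37 -0.33] T [ 0.011  0.03  -0.031] w 0.0871 g 0.0
w4 3993 z 0.0176950386991549 yaw 15.100723991829147 tail [0.39567249 0.26979981] tip [0.60903592 0.32737258] len 0.2209945180999352 hw 0.07039386480740953 orig(tail+75) [0.46808269 0.28933856] (tip-145) [0.46904287 0.28959765]
top0 491 z 0.01688912869619946 yaw 15.204969314656934 tail [0.39540877 0.26776174] tip [0.60874793 0.32574457] len 0.2210782812191929 hw 0.0705236505844406 orig(tail+75) [0.4677833 0.2874322] (tip-145) [0.46882384 0.287715  ]
```

View pics/w4.png

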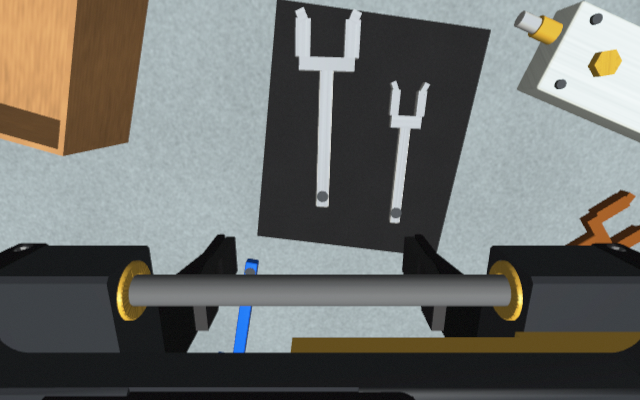

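The wrist view shows the big spanner from (328,15) to (322,200). Its length (221 mm), head width (70.4 mm) and height (17.7 mm) match the text.

Call:
{"fn": "step_arm", "kwargs": {"delta_pos": [[0.56,0.04,-1],[0.56,0.05,-1],[0,0,-1],[0,0,-1],[0,0,-1],[0,0,-1],[0,0,-1],[0,0,-1],[0,0,-1],[0,0,-0.5],[0,0,-0.52],[0,0,0]], "turn": [-0.12,-0.13,0,0,0,0,0,0,0,0,0,0], "grip": 0.3}}

```text
time: 13.0
ee_pos: [0.4685, 0.2874, 0.006]
eef_rot: [0.992, 0.13, -0.001, 0.0]
ft_force: [0.8, 0.3, -0.2]
width: 0.0609
grip_force: 0.0
```

Call:
{"fn": "step_arm", "kwargs": {"delta_pos": [[0,0,0],[0,0,0],[0,0,0],[0,0,0],[0,0,0],[0,0,0],[0,0,0],[0,0,0]], "turn": [0,0,0,0,0,0,0,0], "grip": 1, "newtons": 60}}

```text
time: 13.8
ee_pos: [0.4689, 0.2883, 0.0072]
eef_rot: [0.991, 0.13, 0.0, -0.0]
ft_force: [-0.5, 1.2, 0.9]
width: 0.0152
grip_force: 60.0
```

```bash
python3 -c "
from h import *
st()"
```

```text
t 13.8 p [0.4689 0.2883 0.0072] yyaw -75.01 j7 -2.18 F [-0.51  1.21  0.93] T [0.118 0.056 0.011] w 0.0152 g 60.0
```

Call:
{"fn": "step_arm", "kwargs": {"delta_pos": [[0,0,0.3],[0,0,1],[0,0,1],[0,0,1],[0,0,1],[0,0,1],[0,-0.6,0],[0,-0.9,0],[0,-1,0],[0,-1,0],[0,-1,0],[0,-1,0]], "turn": [0,0,0,0,0,0,0,0,0,0,0,0]}}

```text
time: 15.0
ee_pos: [0.4684, 0.1495, 0.1397]
eef_rot: [0.991, 0.13, -0.0, 0.0]
ft_force: [0.3, 0.2, -2.8]
width: 0.0153
grip_force: 60.0
```

Call:
{"fn": "step_arm", "kwargs": {"delta_pos": [[0,-1,0],[0,-1,0],[0,-1,0],[0,-1,0],[0,-1,0],[0,-1,0],[0,-1,0],[-0.2,-1,0],[-0.2,-1,0],[0,-1,0],[0,-1,0],[0,-1,0]], "turn": [0,0,0,0.2,0.2,0.2,0.2,0.2,0.2,0.2,0.2,0.2]}}

```text
time: 16.2
ee_pos: [0.4584, -0.1502, 0.1397]
eef_rot: [0.972, 0.237, -0.0, -0.0]
ft_force: [0.1, -0.1, -3.1]
width: 0.0151
grip_force: 60.0
```

Call:
{"fn": "step_arm", "kwargs": {"delta_pos": [[0,0,0],[0,0,0],[0,0,0]], "turn": [0.2,0,0]}}

```text
time: 16.5
ee_pos: [0.4588, -0.1483, 0.1396]
eef_rot: [0.969, 0.248, -0.0, -0.0]
ft_force: [0.1, 0.2, -2.7]
width: 0.0151
grip_force: 60.0
```

Run:
```python
from h import *
st();s=read_state();e=s["ee_pos"]
c=shot("wrist","w5");t=shot("top");d2=shot("side","s5")
for n,c in(("w",c),("t",t),("s",d2)):
    P=cloud(c);m=(P[:,:,2]>.11)&(P[:,:,2]<.17)&(c["image"].min(2)>70)
    r=(P[:,:,:2]-e[:2]);psi=np.radians(29.3);d=np.array([np.cos(psi),np.sin(psi)]);x=r@d;y=r@[-d[1],d[0]]
    m&=(x>.03)&(x<.17)&(abs(y)<.06)
    p=P[m];X=x[m];Y=y[m]
    if len(p)<20: print(n,len(p));continue
    h=X<.08
    if h.sum()>10: print(n,"handle yaw off",np.degrees(np.arctan(np.polyfit(X[h],Y[h],1)[0])),"y0",np.polyfit(X[h],Y[h],1)[1],"z slope",np.polyfit(X,p[:,2],1), "tip",X.max(),"head y",Y.min(),Y.max(),"z at head",np.median(p[X>.1,2]))
```

```text
t 16.5 p [ 0.4588 -0.1483  0.1396] yyaw -61.24 j7 -0.88 F [ 0.15  0.25 -2.71] T [-0.083  0.105 -0.055] w 0.0151 g 60.0
w handle yaw off -0.2180354660913588 y0 -0.00011844694048963781 z slope [-0.01185656  0.15017362] tip 0.11970760609988704 head y -0.035844432714745474 0.03467411163121453 z at head 0.1491259900920141
t handle yaw off -4.492776777699974 y0 0.005449700071582609 z slope [-0.0230306   0.14988281] tip 0.14392121061564098 head y -0.036868279886935 0.03345033271820687 z at head 0.14741947137263567
s handle yaw off -0.15511361101974672 y0 0.005138750135736675 z slope [-0.02377735  0.14722307] tip 0.14450165590467215 head y -0.03633226612852258 0.03821401040734505 z at head 0.14592384639503214
```

Call:
{"fn": "step_arm", "kwargs": {"delta_pos": [[0,0,-0.7],[0,0,-0.7],[0,0,-0.7],[0,0,-0.74],[0,0,0],[0.26,0.144,0],[0.26,0.144,0],[0.26,0.144,0],[0.26,0.144,0],[0,0,0],[0,0,0]], "turn": [0,0,0,0,0,0,0,0,0,0,0]}}

```text
time: 17.75
ee_pos: [0.485, -0.1348, 0.0686]
eef_rot: [0.969, 0.248, -0.0, 0.0]
ft_force: [0.5, 0.7, -3.3]
width: 0.0155
grip_force: 60.0
```

Run:
```python
from h import *
st();c=shot("wrist","w6")
print(px(c,[.6286,-.0545,.082]))
```

```text
t 17.75 p [ 0.485  -0.1348  0.0686] yyaw -61.25 j7 -0.97 F [ 0.48  0.68 -3.33] T [-0.076  0.177 -0.023] w 0.0155 g 60.0
[ 315.19369456 -159.27592985]
```

View pics/w6.png

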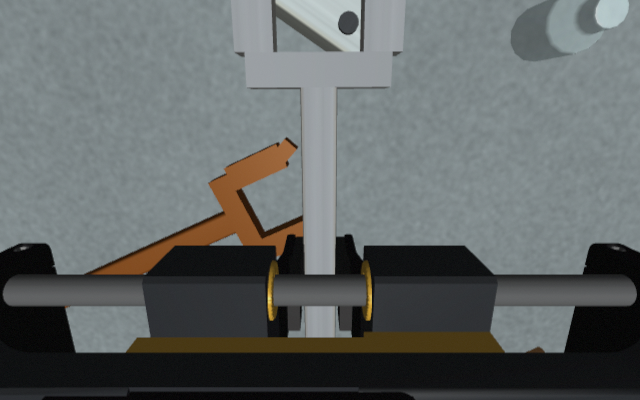

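The wrist view shows the spanner straight in the grip (handle at u≈319, head at v<90). The nut is out of the frame above. No contact forces yet.

Call:
{"fn": "step_arm", "kwargs": {"delta_pos": [[0.2,0.111,0],[0.2,0.111,0],[0.2,0.111,0],[0,0,0]], "turn": [0,0,0,0]}}

```text
time: 18.2
ee_pos: [0.5008, -0.1258, 0.0687]
eef_rot: [0.969, 0.249, 0.0, -0.0]
ft_force: [0.8, -0.1, -3.7]
width: 0.0151
grip_force: 60.0
```

Run:
```python
from h import *
st()
```

```text
t 18.2 p [ 0.5008 -0.1258  0.0687] yyaw -61.21 j7 -0.99 F [ 0.82 -0.13 -3.7 ] T [-0.151  0.156 -0.005] w 0.0151 g 60.0
```

Call:
{"fn": "step_arm", "kwargs": {"delta_pos": [[0.2,0.111,0],[0.2,0.111,0],[0,0,0]], "turn": [0,0,0]}}

```text
time: 18.5
ee_pos: [0.5107, -0.1204, 0.0686]
eef_rot: [0.969, 0.248, 0.0, -0.0]
ft_force: [0.0, 1.1, -3.5]
width: 0.0156
grip_force: 60.0
```

Run:
```python
from h import *
st()
```

```text
t 18.5 p [ 0.5107 -0.1204  0.0686] yyaw -61.23 j7 -1.01 F [ 0.04  1.12 -3.49] T [-0.097  0.114  0.053] w 0.0156 g 60.0
```

Call:
{"fn": "step_arm", "kwargs": {"delta_pos": [[0.2,0.111,0],[0.2,0.111,0],[0.17,0.095,0],[0,0,0]], "turn": [0,0,0,0]}}

```text
time: 18.9
ee_pos: [0.525, -0.1125, 0.0686]
eef_rot: [0.969, 0.248, 0.0, -0.0]
ft_force: [-0.1, 0.7, -2.4]
width: 0.0154
grip_force: 60.0
```

Run:
```python
from h import *
st()
t=shot("top","t7")
cv2.imwrite('pics/c7.png',cv2.resize(t['image'][105:215,270:400],None,fx=5,fy=5,interpolation=cv2.INTER_CUBIC)[:,:,::-1])
```

```text
t 18.9 p [ 0.525  -0.1125  0.0686] yyaw -61.23 j7 -1.04 F [-0.09  0.73 -2.36] T [-0.043  0.085 -0.051] w 0.0154 g 60.0
```

Run:
```python
import numpy as np
N=np.array([.6286,-.0545]);R=.1192
th=np.radians(29.2-4*np.arange(0,19))
P=N-R*np.c_[np.cos(th),np.sin(th)]
for k in range(18): print(k+1,np.degrees(th[k+1]).round(1),((P[k+1]-P[k])/.025).round(3), P[k+1].round(4))
```

```text
1 25.2 [-0.152  0.296] [ 0.5207 -0.1053]
2 21.2 [-0.131  0.306] [ 0.5175 -0.0976]
3 17.2 [-0.109  0.314] [ 0.5147 -0.0897]
4 13.2 [-0.087  0.321] [ 0.5125 -0.0817]
5 9.2 [-0.065  0.326] [ 0.5109 -0.0736]
6 5.2 [-0.042  0.33 ] [ 0.5099 -0.0653]
7 1.2 [-0.019  0.332] [ 0.5094 -0.057 ]
8 -2.8 [0.005 0.333] [ 0.5095 -0.0487]
9 -6.8 [0.028 0.332] [ 0.5102 -0.0404]
10 -10.8 [0.051 0.329] [ 0.5115 -0.0322]
11 -14.8 [0.074 0.325] [ 0.5134 -0.0241]
12 -18.8 [0.096 0.319] [ 0.5158 -0.0161]
13 -22.8 [0.118 0.311] [ 0.5187 -0.0083]
14 -26.8 [0.14  0.302] [ 0.5222 -0.0008]
15 -30.8 [0.16  0.292] [0.5262 0.0065]
16 -34.8 [0.18 0.28] [0.5307 0.0135]
17 -38.8 [0.199 0.266] [0.5357 0.0202]
18 -42.8 [0.217 0.252] [0.5411 0.0265]
```

View pics/c7.png

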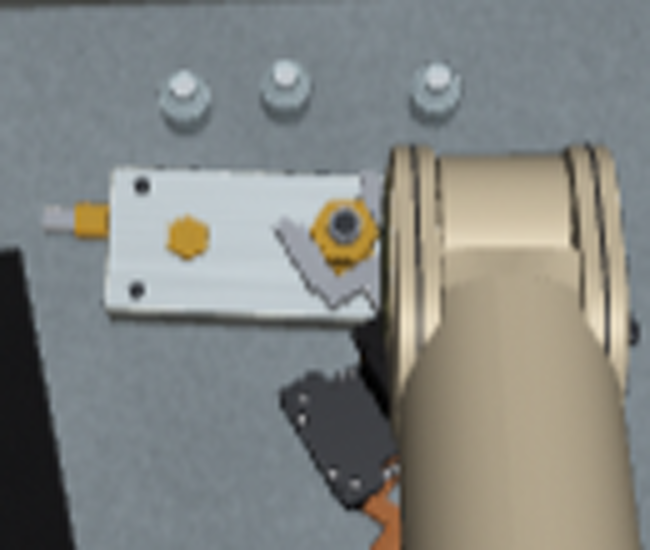

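The crop shows the jaws around the nut at about (342,235), seated. All 10 pictures are used, so from here I go by numbers. I'll turn in 2° steps until the load is felt.

Call:
{"fn": "step_arm", "kwargs": {"delta_pos": [[-0.077,0.148,0]], "turn": [-0.29]}}

```text
time: 19.05
ee_pos: [0.5222, -0.1098, 0.0685]
eef_rot: [0.973, 0.231, -0.0, 0.0]
ft_force: [-0.6, 0.3, -2.7]
width: 0.0154
grip_force: 60.0
```

```bash
python3 -c "
from h import *
st()"
```

```text
t 19.05 p [ 0.5222 -0.1098  0.0685] yyaw -63.31 j7 -1.08 F [-0.59  0.31 -2.74] T [0.038 0.258 0.068] w 0.0154 g 60.0
```

Call:
{"fn": "step_arm", "kwargs": {"delta_pos": [[-0.075,0.148,0]], "turn": [-0.29]}}

```text
time: 19.15
ee_pos: [0.52, -0.1058, 0.0684]
eef_rot: [0.977, 0.213, -0.0, -0.0]
ft_force: [-0.5, 0.1, -3.1]
width: 0.0149
grip_force: 60.0
```

```bash
python3 -c "
from h import *
st()"
```

```text
t 19.15 p [ 0.52   -0.1058  0.0684] yyaw -65.36 j7 -1.12 F [-0.46  0.11 -3.06] T [-0.013  0.305  0.121] w 0.0149 g 60.0
```

Call:
{"fn": "step_arm", "kwargs": {"delta_pos": [[-0.066,0.153,0]], "turn": [-0.29]}}

```text
time: 19.25
ee_pos: [0.5183, -0.1019, 0.0685]
eef_rot: [0.981, 0.196, -0.0, -0.0]
ft_force: [0.1, -0.4, -3.7]
width: 0.0152
grip_force: 60.0
```

```bash
python3 -c "
from h import *
st()"
```

```text
t 19.25 p [ 0.5183 -0.1019  0.0685] yyaw -67.34 j7 -1.16 F [ 0.14 -0.35 -3.66] T [0.05  0.306 0.13 ] w 0.0152 g 60.0
```

Call:
{"fn": "step_arm", "kwargs": {"delta_pos": [[-0.065,0.153,0]], "turn": [-0.29]}}

```text
time: 19.35
ee_pos: [0.5168, -0.0981, 0.0685]
eef_rot: [0.984, 0.179, -0.0, 0.0]
ft_force: [0.7, -0.9, -3.0]
width: 0.0154
grip_force: 60.0
```

```bash
python3 -c "
from h import *
st()"
```

```text
t 19.35 p [ 0.5168 -0.0981  0.0685] yyaw -69.33 j7 -1.2 F [ 0.65 -0.88 -3.  ] T [-0.294 -0.101  0.155] w 0.0154 g 60.0
```

```bash
cat >> h.py <<'E'
def sp():
    st();s=read_state();r=s["ee_pos"][:2]-np.array([.6286,-.0545]);F=s["ft_force"]
    print("   Mnut",round(s["torque"][2]+r[0]*F[1]-r[1]*F[0],3),"R",np.hypot(*r).round(4),"ang",np.degrees(np.arctan2(-r[1],-r[0])).round(2))
E
python3 -c "
from h import *
sp()"
```

```text
t 19.35 p [ 0.5168 -0.0981  0.0685] yyaw -69.33 j7 -1.2 F [ 0.65 -0.88 -3.  ] T [-0.294 -0.101  0.155] w 0.0154 g 60.0
   Mnut 0.282 R 0.12 ang 21.31
```

Call:
{"fn": "step_arm", "kwargs": {"delta_pos": [[-0.056,0.157,0]], "turn": [-0.29]}}

```text
time: 19.45
ee_pos: [0.5159, -0.0947, 0.0687]
eef_rot: [0.987, 0.162, 0.0, 0.001]
ft_force: [1.9, -2.4, -3.2]
width: 0.0155
grip_force: 60.1
```

```bash
python3 -c "
from h import *
sp()"
```

```text
t 19.45 p [ 0.5159 -0.0947  0.0687] yyaw -71.34 j7 -1.24 F [ 1.94 -2.43 -3.15] T [-0.757 -0.409  0.292] w 0.0155 g 60.1
   Mnut 0.645 R 0.1197 ang 19.65
```

Call:
{"fn": "step_arm", "kwargs": {"delta_pos": [[-0.053,0.157,0]], "turn": [-0.29]}}

```text
time: 19.55
ee_pos: [0.5149, -0.0912, 0.0689]
eef_rot: [0.989, 0.145, 0.001, 0.001]
ft_force: [3.2, -3.4, -3.6]
width: 0.0153
grip_force: 60.1
```

```bash
python3 -c "
from h import *
sp()"
```

```text
t 19.55 p [ 0.5149 -0.0912  0.0689] yyaw -73.33 j7 -1.28 F [ 3.2  -3.36 -3.55] T [-0.86  -0.515  0.383] w 0.0153 g 60.1
   Mnut 0.882 R 0.1195 ang 17.91
```

Call:
{"fn": "step_arm", "kwargs": {"delta_pos": [[-0.087,0.321,0],[-0.065,0.326,0],[-0.042,0.33,0],[-0.019,0.332,0],[0.005,0.333,0]], "turn": [-0.58,-0.58,-0.58,-0.58,-0.58]}}

```text
time: 20.05
ee_pos: [0.5093, -0.0505, 0.0688]
eef_rot: [1.0, -0.029, 0.0, 0.001]
ft_force: [1.6, -4.0, -3.8]
width: 0.0152
grip_force: 60.2
```

```bash
python3 -c "
from h import *
sp()"
```

```text
t 20.05 p [ 0.5093 -0.0505  0.0688] yyaw -93.37 j7 -1.7 F [ 1.64 -3.96 -3.81] T [-1.124 -0.173  0.462] w 0.0152 g 60.2
   Mnut 0.928 R 0.1194 ang -1.93
```

Call:
{"fn": "step_arm", "kwargs": {"delta_pos": [[0.028,0.332,0],[0.051,0.329,0],[0.074,0.325,0],[0.096,0.319,0]], "turn": [-0.58,-0.58,-0.58,-0.58]}}

```text
time: 20.45
ee_pos: [0.5151, -0.018, 0.0685]
eef_rot: [0.986, -0.168, -0.0, 0.001]
ft_force: [-0.3, -5.2, -3.4]
width: 0.0151
grip_force: 60.1
```

```bash
cat >> h.py <<'E'
def spyaw(c):
    "spanner yaw from handle, wrist cam"
    s=read_state();e=s["ee_pos"];P=cloud(c);r=P[:,:,:2]-e[:2]
    from scipy.spatial.transform import Rotation as R
    y=R.from_quat(s["eef_rot"]).as_matrix()[:,1];a=np.arctan2(y[1],y[0])+np.pi/2
    d=np.array([np.cos(a),np.sin(a)]);X=r@d;Y=r@[-d[1],d[0]]
    m=(abs(P[:,:,2]-e[2]-.0097)<.005)&(X>.03)&(X<.08)&(abs(Y)<.03)&(c["image"].min(2)>70)
    f=np.polyfit(X[m],Y[m],1);print("spanner yaw",np.degrees(a+np.arctan(f[0])).round(2),"rel tool",np.degrees(np.arctan(f[0])).round(2),"y0",f[1].round(4),m.sum())
E
python3 -c "
from h import *
sp();spyaw(shot('wrist'));c=shot('top')
print(hexfit(c,np.array([.628,-.0555])))"
```

```text
t 20.45 p [ 0.5151 -0.018   0.0685] yyaw -109.34 j7 -2.04 F [-0.26 -5.25 -3.45] T [-1.11   0.197  0.385] w 0.0151 g 60.1
   Mnut 0.99 R 0.1192 ang -17.84
spanner yaw -18.21 rel tool 1.29 y0 -0.0012 3941
(array([ 0.61832859, -0.05528661,  0.4498031 ]), np.float64(1.0), array([nan, nan, nan]), np.int64(0))
  return _methods._mean(a, axis=axis, dtype=dtype,
  ret = um.true_divide(
```

```bash
cat > fit2.py <<'E'
from h import *
from scipy.optimize import minimize
def edgefit(c,c0,psi0,zt=.082):
    "maximise image gradient along the near (fully visible) hexagon edges of the top face"
    g=cv2.resize(c["image"],None,fx=4,fy=4,interpolation=cv2.INTER_CUBIC).astype(np.float32)
    g=g[:,:,0]-g[:,:,2];g=cv2.GaussianBlur(g,(0,0),2.5)
    def cost(x):
        s=0
        for k in range(6):
            a=x[2]+np.pi/6+k*np.pi/3;n=np.array([np.cos(a),np.sin(a)]);t=np.array([-n[1],n[0]])
            if n[0]>.45: continue
            L=np.linspace(-.008,.008,33)[:,None]
            for off,w in((-.0008,-1),(.0008,1)):
                q=np.array([px(c,[*(x[:2]+n*(.018+off)+t*l),zt]) for l in L]).astype(np.float32)*4+1.5
                s+=w*cv2.remap(g,q[None,:,0],q[None,:,1],cv2.INTER_LINEAR).mean()
        return s
    best=min((minimize(cost,[c0[0]+a,c0[1]+b,psi0+d],method="Nelder-Mead",options=dict(initial_simplex=[[c0[0]+a,c0[1]+b,psi0+d],[c0[0]+a+.001,c0[1]+b,psi0+d],[c0[0]+a,c0[1]+b+.001,psi0+d],[c0[0]+a,c0[1]+b,psi0+d+.03]])) for a in(-.001,.001) for b in(-.001,.001) for d in(-.05,0,.05)),key=lambda r:r.fun)
    return best.x[:2],np.degrees(best.x[2]),best.fun
if __name__=="__main__":
    print(edgefit(load("w1"),(.6286,-.0546),-.28))
    print(edgefit(load("w3"),(.6286,-.0546),.49))
    w=load("w3");C=[(160,250),(237,405),(403,412),(490,270)]
    q=np.array([pt(w,280+a/8-.45,118+b/8-.45,.082)[:2] for a,b in C])
    for i,j in((0,1),(1,2),(2,3),(0,3)):
        d=q[j]-q[i];print(np.hypot(*d).round(4),np.degrees(np.arctan2(d[1],d[0]))%60)
E
python3 fit2.py
```

```text
(array([ 0.62860655, -0.05449746]), np.float64(-14.840276583222622), np.float64(-376.0711669921875))
(array([ 0.6286428 , -0.05474527]), np.float64(26.295426951072443), np.float64(-368.15191650390625))
0.0216 25.686032955569715
0.0209 27.505886098020824
0.0208 29.182396441394438
0.041 26.492224752361807
```

The edge fit now agrees with the gripper. The nut sits at 26°, with finger-tight felt near 29.5°. The spanner reading puts it at -14°, and the target is about -32°.

Call:
{"fn": "step_arm", "kwargs": {"delta_pos": [[0.118,0.311,0],[0.14,0.302,0],[0.16,0.292,0],[0.18,0.28,0]], "turn": [-0.58,-0.58,-0.58,-0.58]}}

```text
time: 20.95
ee_pos: [0.5297, 0.0115, 0.0682]
eef_rot: [0.953, -0.302, -0.001, 0.001]
ft_force: [-0.9, -5.9, -2.6]
width: 0.0152
grip_force: 60.1
```

```bash
python3 -c "
from h import *
sp();spyaw(shot('wrist'))"
```

```text
t 20.95 p [0.5297 0.0115 0.0682] yyaw -125.17 j7 -2.37 F [-0.88 -5.89 -2.55] T [-1.134  0.588  0.355] w 0.0152 g 60.1
   Mnut 0.995 R 0.1189 ang -33.71
spanner yaw -33.94 rel tool 1.42 y0 -0.0013 3931
```

Call:
{"fn": "step_arm", "kwargs": {"delta_pos": [[0.11,0.146,0],[0,0,0]], "turn": [-0.34,0]}}

```text
time: 21.2
ee_pos: [0.5328, 0.0158, 0.0684]
eef_rot: [0.947, -0.32, -0.0, 0.001]
ft_force: [-0.9, -4.7, -3.3]
width: 0.0153
grip_force: 60.0
```

```bash
python3 -c "
from h import *
sp();spyaw(shot('wrist'))"
```

```text
t 21.2 p [0.5328 0.0158 0.0684] yyaw -127.33 j7 -2.41 F [-0.86 -4.74 -3.3 ] T [-0.759  0.475  0.147] w 0.0153 g 60.0
   Mnut 0.662 R 0.1189 ang -36.28
spanner yaw -36.87 rel tool 0.41 y0 0.0009 3899
```

Call:
{"fn": "step_arm", "kwargs": {"delta_pos": [[-0.11,-0.146,0],[-0.045,-0.07,0],[0,0,0],[0,0,0]], "turn": [0.33,0.15,0,0]}}

```text
time: 21.65
ee_pos: [0.5291, 0.0112, 0.0686]
eef_rot: [0.956, -0.293, -0.0, 0.0]
ft_force: [-1.4, -2.0, -3.4]
width: 0.0152
grip_force: 60.0
```

```bash
python3 -c "
from h import *
sp();spyaw(shot('wrist'))"
```

```text
t 21.65 p [0.5291 0.0112 0.0686] yyaw -124.12 j7 -2.35 F [-1.39 -2.01 -3.38] T [-0.147  0.287 -0.025] w 0.0152 g 60.0
   Mnut 0.266 R 0.1192 ang -33.47
spanner yaw -33.85 rel tool 0.27 y0 0.0005 3919
```

Call:
{"fn": "step_arm", "kwargs": {"delta_pos": [[-0.045,-0.07,0],[0,0,0],[0,0,0]], "turn": [0.15,0,0]}}

```text
time: 22.0
ee_pos: [0.528, 0.0097, 0.0685]
eef_rot: [0.959, -0.285, -0.0, -0.0]
ft_force: [-1.1, -1.0, -2.3]
width: 0.0151
grip_force: 60.0
```

```bash
python3 -c "
from h import *
sp();spyaw(shot('wrist'))"
```

```text
t 22.0 p [0.528  0.0097 0.0685] yyaw -123.08 j7 -2.33 F [-1.1  -1.03 -2.33] T [ 0.029  0.425 -0.057] w 0.0151 g 60.0
   Mnut 0.118 R 0.1194 ang -32.56
spanner yaw -33.0 rel tool 0.08 y0 0.0006 3929
```

Call:
{"fn": "step_arm", "kwargs": {"delta_pos": [[-0.15,0.1,0],[-0.25,0.162,0],[-0.25,0.162,0]], "turn": [0,0,0]}}

```text
time: 22.35
ee_pos: [0.5113, 0.0206, 0.0686]
eef_rot: [0.959, -0.285, -0.0, -0.0]
ft_force: [-0.1, -0.9, -3.1]
width: 0.0153
grip_force: 60.0
```

```bash
python3 -c "
from h import *
sp()"
```

```text
t 22.35 p [0.5113 0.0206 0.0686] yyaw -123.09 j7 -2.35 F [-0.1  -0.89 -3.11] T [-0.06   0.176 -0.051] w 0.0153 g 60.0
   Mnut 0.061 R 0.1393 ang -32.65
```

Call:
{"fn": "step_arm", "kwargs": {"delta_pos": [[-0.25,0.162,0],[-0.25,0.162,0],[-0.3,0.195,0],[-0.3,0.195,0],[-0.3,0.195,0],[-0.3,0.195,0],[-0.3,0.195,0],[-0.3,0.195,0],[0,0,1],[0,0,1],[0,0,1],[0,0,0]], "turn": [0,0,0,0,0,0,0,0,0,0,0,0]}}

```text
time: 23.55
ee_pos: [0.456, 0.0581, 0.1466]
eef_rot: [0.959, -0.285, 0.003, -0.001]
ft_force: [0.3, 0.4, -2.9]
width: 0.0156
grip_force: 60.0
```

```bash
python3 -c "
from fit2 import *
sp()
t=shot('top');print(hexfit(t,np.array([.6282,-.0555])));w=shot('wrist','w9');print(px(w,[.6286,-.0545,.082]))
for p in (-.66,-.55,-.45): print(edgefit(t,(.6282,-.0558),p))"
```

```text
t 23.55 p [0.456  0.0581 0.1466] yyaw -123.08 j7 -2.39 F [ 0.34  0.42 -2.93] T [0.153 0.046 0.006] w 0.0156 g 60.0
   Mnut -0.104 R 0.206 ang -33.13
(array([ 0.62773296, -0.0558807 , -0.51399874]), np.float64(0.29294117647058826), array([ 0.62477624, -0.0544201 ,  0.08266364]), np.int64(74))
[ 319.52790885 -152.37979077]
(array([ 0.62782686, -0.05581061]), np.float64(-33.25888282495893), np.float64(-96.81661987304688))
(array([ 0.62776245, -0.05651025]), np.float64(-25.049495320702643), np.float64(-103.67430114746094))
(array([ 0.62779605, -0.05650229]), np.float64(-25.038588334972665), np.float64(-103.68162536621094))
```

Call:
{"fn": "step_arm", "kwargs": {"delta_pos": [[0,0,1],[0,0,1],[0.6,0,1],[0.9,0,1],[0.9,0,0],[0.9,-0.3,0],[0,0,0],[0,0,0],[0,0,0]], "turn": [0.8,0.8,0.8,0.8,0.8,0.8,0,0,0]}}

```text
time: 24.55
ee_pos: [0.5359, 0.0504, 0.2425]
eef_rot: [1.0, -0.001, -0.001, 0.0]
ft_force: [0.5, 0.4, -3.4]
width: 0.0152
grip_force: 60.0
```

```bash
sed -i 's/if n\[0\]>.45: continue/cm=-c["view"][:3,:3].T@c["view"][:3,3];e=cm[:2]-x[:2]\n            if n@e\/np.hypot(*e)>.45: continue/' fit2.py; python3 -c "
from fit2 import *
st();w=shot('wrist','w10');print(px(w,[.6286,-.0545,.082]),pt(w,*px(w,[.6386,-.0665,.082])))
print(hexfit(w,np.array([.6286,-.0545])))
for p in (-.66,-.55,-.45): print(edgefit(w,(.6286,-.0546),p))
print(edgefit(load('w1'),(.6286,-.0546),-.28),edgefit(load('w3'),(.6286,-.0546),.47))"
```

```text
t 24.55 p [0.5359 0.0504 0.2425] yyaw -90.13 j7 -1.79 F [ 0.5   0.42 -3.38] T [-0.004  0.186 -0.026] w 0.0152 g 60.0
[435.87425034  83.01425327] [ 0.63841695 -0.06567318  0.08427676]
(array([ 0.62885517, -0.0545979 , -0.4593376 ]), np.float64(0.2364705882352941), array([ 0.62804553, -0.04843069,  0.08344478]), np.int64(937))
(array([ 0.62830008, -0.05449519]), np.float64(-27.39532938421919), np.float64(-489.88397216796875))
(array([ 0.62830362, -0.05449328]), np.float64(-27.394764076463805), np.float64(-489.873046875))
(array([ 0.62829983, -0.05449767]), np.float64(-27.394451503143408), np.float64(-489.8987121582031))
(array([ 0.62860067, -0.05461898]), np.float64(-16.435583010694735), np.float64(-379.66424560546875)) (array([ 0.6286741 , -0.05475196]), np.float64(26.30017520584695), np.float64(-368.1112976074219))
```

The nut now reads -27.4°, about 54–57° tightened, so it is a few degrees short of a flat. I'll refit the spanner one flat pair round, at 32.6°, and add about 4°.

Call:
{"fn": "step_arm", "kwargs": {"delta_pos": [[-0.32,-0.94,0],[-0.32,-0.94,0],[-0.32,-0.94,0],[-0.32,-0.94,0],[-0.32,-0.94,0],[-0.32,-0.94,0],[-0.32,-0.94,0],[-0.32,-0.94,0],[-0.3,-0.88,0],[0,0,0]], "turn": [0.53,0.53,0.53,0.53,0.53,0.53,0.53,0.53,0.52,0]}}

```text
time: 25.6
ee_pos: [0.4637, -0.1631, 0.2436]
eef_rot: [0.96, 0.279, -0.0, 0.001]
ft_force: [-0.4, -0.1, -3.3]
width: 0.0152
grip_force: 60.0
```

Call:
{"fn": "step_arm", "kwargs": {"delta_pos": [[0,0,-0.9],[0,0,-0.9],[0,0,-0.9],[0,0,-0.9],[0,0,-0.9],[0,0,-0.9],[0,0,-0.9],[0,0,-0.66],[0,0,0],[0,0,0]], "turn": [0,0,0,0,0,0,0,0,0,0]}}

```text
time: 26.6
ee_pos: [0.4655, -0.1595, 0.0701]
eef_rot: [0.96, 0.281, 0.0, 0.0]
ft_force: [0.0, 0.5, -2.6]
width: 0.0155
grip_force: 60.0
```

```bash
python3 -c "
from h import *
sp();spyaw(shot('wrist'))"
```

```text
t 26.6 p [ 0.4655 -0.1595  0.0701] yyaw -57.35 j7 -0.8 F [ 0.01  0.49 -2.62] T [-0.114  0.106 -0.013] w 0.0155 g 60.0
   Mnut -0.091 R 0.194 ang 32.77
spanner yaw 32.86 rel tool 0.22 y0 0.0004 3934
```

Call:
{"fn": "step_arm", "kwargs": {"delta_pos": [[0.25,0.161,-0.06],[0.25,0.161,0],[0.25,0.161,0],[0.25,0.161,0],[0.25,0.161,0],[0.25,0.161,0]], "turn": [0,0,0,0,0,0]}}

```text
time: 27.25
ee_pos: [0.5034, -0.1354, 0.0681]
eef_rot: [0.96, 0.281, 0.0, 0.0]
ft_force: [0.4, -0.3, -3.6]
width: 0.0153
grip_force: 60.0
```

```bash
python3 -c "
from h import *
sp()"
```

```text
t 27.25 p [ 0.5034 -0.1354  0.0681] yyaw -57.34 j7 -0.87 F [ 0.39 -0.33 -3.58] T [-0.098  0.11  -0.004] w 0.0153 g 60.0
   Mnut 0.07 R 0.149 ang 32.87
```

Call:
{"fn": "step_arm", "kwargs": {"delta_pos": [[0.25,0.161,0],[0.25,0.161,0],[0.25,0.161,0],[0.25,0.161,0],[0,0,0]], "turn": [0,0,0,0,0]}}

```text
time: 27.75
ee_pos: [0.5287, -0.1188, 0.0681]
eef_rot: [0.96, 0.282, 0.0, -0.0]
ft_force: [-0.4, -0.4, -2.7]
width: 0.0153
grip_force: 60.0
```

```bash
python3 -c "
from h import *
sp();spyaw(shot('wrist'))
N=np.array([.6286,-.0545]);R=.1193
th=np.radians(32.7-4*np.arange(0,6));P=N-R*np.c_[np.cos(th),np.sin(th)];print((np.diff(P,axis=0)/.025).round(3))"
```

```text
t 27.75 p [ 0.5287 -0.1188  0.0681] yyaw -57.29 j7 -0.92 F [-0.38 -0.4  -2.67] T [-0.074  0.094 -0.035] w 0.0153 g 60.0
   Mnut -0.019 R 0.1188 ang 32.78
spanner yaw 32.94 rel tool 0.25 y0 0.0001 3917
[[-0.17   0.286]
 [-0.15   0.298]
 [-0.129  0.307]
 [-0.107  0.315]
 [-0.085  0.322]]
```

Call:
{"fn": "step_arm", "kwargs": {"delta_pos": [[-0.085,0.143,0],[-0.085,0.143,0],[-0.075,0.149,0],[-0.075,0.149,0],[-0.065,0.153,0],[-0.065,0.153,0]], "turn": [-0.29,-0.29,-0.29,-0.29,-0.29,-0.29]}}

```text
time: 28.4
ee_pos: [0.5173, -0.0987, 0.0685]
eef_rot: [0.984, 0.179, 0.001, 0.001]
ft_force: [4.5, -3.1, -4.8]
width: 0.0153
grip_force: 60.1
```

```bash
python3 -c "
from h import *
sp();spyaw(shot('wrist'))"
```

```text
t 28.4 p [ 0.5173 -0.0987  0.0685] yyaw -69.43 j7 -1.16 F [ 4.52 -3.08 -4.83] T [-0.824 -0.693  0.339] w 0.0153 g 60.1
   Mnut 0.882 R 0.1198 ang 21.65
spanner yaw 21.55 rel tool 1.06 y0 -0.0007 3898
```

Call:
{"fn": "step_arm", "kwargs": {"delta_pos": [[-0.068,0.196,0],[0,0,0]], "turn": [-0.36,0]}}

```text
time: 28.65
ee_pos: [0.5153, -0.0931, 0.0684]
eef_rot: [0.987, 0.158, 0.001, 0.001]
ft_force: [3.4, -3.6, -3.5]
width: 0.0154
grip_force: 60.0
```

```bash
python3 -c "
from h import *
sp();spyaw(shot('wrist'))"
```

```text
t 28.65 p [ 0.5153 -0.0931  0.0684] yyaw -71.8 j7 -1.21 F [ 3.43 -3.6  -3.52] T [-0.744 -0.56   0.202] w 0.0154 g 60.0
   Mnut 0.741 R 0.1197 ang 18.8
spanner yaw 18.74 rel tool 0.48 y0 0.0004 3884
```

Call:
{"fn": "step_arm", "kwargs": {"delta_pos": [[0.068,-0.196,0],[0.065,-0.153,0],[0,0,0],[0,0,0]], "turn": [0.36,0.29,0,0]}}

```text
time: 29.1
ee_pos: [0.5177, -0.1012, 0.0678]
eef_rot: [0.981, 0.196, -0.0, -0.0]
ft_force: [-0.1, -1.1, -4.5]
width: 0.0154
grip_force: 60.0
```

```bash
python3 -c "
from h import *
sp();spyaw(shot('wrist'))"
```

```text
t 29.1 p [ 0.5177 -0.1012  0.0678] yyaw -67.36 j7 -1.12 F [-0.11 -1.07 -4.51] T [-0.198  0.267 -0.056] w 0.0154 g 60.0
   Mnut 0.057 R 0.1204 ang 22.85
spanner yaw 23.0 rel tool 0.36 y0 -0.0001 3911
```

Call:
{"fn": "step_arm", "kwargs": {"delta_pos": [[-0.2,-0.085,0],[-0.276,-0.117,0],[-0.276,-0.117,0],[-0.276,-0.117,0],[-0.276,-0.117,0],[-0.276,-0.117,0],[-0.276,-0.117,0],[-0.276,-0.117,0],[-0.276,-0.117,0],[-0.276,-0.117,0],[0,0,1],[0,0,1]], "turn": [0,0,0,0,0,0,0,0,0,0,0,0]}}

```text
time: 30.35
ee_pos: [0.45, -0.1298, 0.1182]
eef_rot: [0.981, 0.196, -0.001, -0.0]
ft_force: [0.3, -0.0, -3.3]
width: 0.0152
grip_force: 60.0
```

Call:
{"fn": "step_arm", "kwargs": {"delta_pos": [[0,0,1],[0,0,1],[0.5,0.5,1],[0.5,0.9,1],[0.5,1,1],[0.5,1,0],[0.5,1,0],[0.5,1,0],[0.4,1,0],[0,0.9,0],[0,0,0],[0,0,0]], "turn": [0,0,0,-0.5,-0.5,-0.5,-0.5,-0.5,-0.5,-0.2,0,0]}}

```text
time: 31.55
ee_pos: [0.5358, 0.0528, 0.2429]
eef_rot: [1.0, 0.007, -0.0, 0.0]
ft_force: [0.5, -0.7, -2.7]
width: 0.0153
grip_force: 60.0
```

```bash
python3 -c "
from fit2 import *
st();w=shot('wrist','w11');print(px(w,[.6286,-.0545,.082]))
print(hexfit(w,np.array([.6286,-.0545])))
for p in (-.66,-.55,-.45): print(edgefit(w,(.6286,-.0546),p))"
```

```text
t 31.55 p [0.5358 0.0528 0.2429] yyaw -89.24 j7 -1.78 F [ 0.55 -0.75 -2.67] T [-0.081  0.191 -0.005] w 0.0153 g 60.0
[439.70468055  85.18761049]
(array([ 0.62844723, -0.05437988,  0.49575636]), np.float64(0.24853458382180538), array([ 0.62782309, -0.04863376,  0.08345774]), np.int64(925))
(array([ 0.62824283, -0.05452266]), np.float64(-31.65547456900638), np.float64(-484.9779357910156))
(array([ 0.6282427 , -0.05450859]), np.float64(-31.65577264829684), np.float64(-484.9900207519531))
(array([ 0.62824262, -0.05451563]), np.float64(-31.655229615832564), np.float64(-484.98046875))
```

Call:
{"fn": "step_arm", "kwargs": {"delta_pos": [[-0.27,0.94,0],[-0.27,0.94,0],[-0.27,0.94,0],[-0.27,0.94,0],[-0.27,0.94,0],[-0.27,0.94,0],[-0.27,0.94,0],[-0.27,0.94,0],[-0.27,0.94,0],[-0.25,0.94,0],[0,0,0],[0,0,0]], "turn": [0.2,0.2,0.2,0.2,0.2,0.2,0.2,0.2,0.2,0.24,0,0]}}

```text
time: 32.8
ee_pos: [0.4687, 0.2888, 0.2429]
eef_rot: [0.992, 0.129, -0.0, 0.0]
ft_force: [0.3, 0.0, -3.2]
width: 0.0152
grip_force: 60.0
```

Call:
{"fn": "step_arm", "kwargs": {"delta_pos": [[0,0,-1],[0,0,-1],[0,0,-1],[0,0,-1],[0,0,-1],[0,0,-1],[0,0,-1],[0,0,-0.8],[0,0,-0.5],[0,0,-0.5],[0,0,-0.3],[0,0,0]], "turn": [0,0,0,0,0,0,0,0,0,0,0,0]}}

```text
time: 34.0
ee_pos: [0.4689, 0.2874, 0.0149]
eef_rot: [0.992, 0.128, -0.0, 0.0]
ft_force: [-0.1, -0.6, -3.2]
width: 0.0155
grip_force: 60.0
```

```bash
python3 -c "
from h import *
st();spyaw(shot('wrist'))"
```

```text
t 34.0 p [0.4689 0.2874 0.0149] yyaw -75.32 j7 -2.13 F [-0.08 -0.63 -3.16] T [ 0.01   0.212 -0.029] w 0.0155 g 60.0
spanner yaw 15.17 rel tool 0.47 y0 -0.0004 3918
```

Call:
{"fn": "step_arm", "kwargs": {"delta_pos": [[0,0,-0.1],[0,0,-0.1],[0,0,-0.07],[0,0,0],[0,0,0]], "turn": [0,0,0,0,0]}}

```text
time: 34.55
ee_pos: [0.4692, 0.2878, 0.0089]
eef_rot: [0.992, 0.128, 0.0, 0.0]
ft_force: [0.5, -0.5, -3.1]
width: 0.0148
grip_force: 60.0
```

```bash
python3 -c "
from h import *
st()"
```

```text
t 34.55 p [0.4692 0.2878 0.0089] yyaw -75.3 j7 -2.13 F [ 0.54 -0.48 -3.15] T [-0.023  0.166 -0.   ] w 0.0148 g 60.0
```

Call:
{"fn": "step_arm", "kwargs": {"delta_pos": [[0,0,-0.05],[0,0,0],[0,0,-0.05],[0,0,0],[0,0,0]], "turn": [0,0,0,0,0]}}

```text
time: 35.05
ee_pos: [0.4693, 0.2879, 0.0072]
eef_rot: [0.992, 0.128, 0.0, 0.0]
ft_force: [-3.2, -2.2, 8.2]
width: 0.0153
grip_force: 60.0
```

```bash
python3 -c "
from h import *
st()"
```

```text
t 35.05 p [0.4693 0.2879 0.0072] yyaw -75.29 j7 -2.14 F [-3.19 -2.19  8.24] T [-0.488  0.708  0.014] w 0.0153 g 60.0
```

Call:
{"fn": "step_arm", "kwargs": {"delta_pos": [[0,0,0.02],[0,0,0],[0,0,0],[0,0,0],[0,0,0]], "turn": [0,0,0,0,0], "grip": 0.4}}

```text
time: 35.55
ee_pos: [0.4692, 0.2878, 0.0068]
eef_rot: [0.992, 0.128, 0.0, 0.0]
ft_force: [-0.2, 0.2, 0.2]
width: 0.0465
grip_force: 0.0
```

```bash
python3 -c "
from h import *
st()"
```

```text
t 35.55 p [0.4692 0.2878 0.0068] yyaw -75.3 j7 -2.13 F [-0.19  0.15  0.16] T [ 0.011 -0.005  0.036] w 0.0465 g 0.0
```

Call:
{"fn": "step_arm", "kwargs": {"delta_pos": [[0,0,0.5],[0,0,1],[0,0,1],[0,0,1],[0,0,1],[0,0,1],[0,0,1],[-0.5,0,1],[-0.6,0,1],[0,0,0],[0,0,0],[0,0,0]], "turn": [0,0,0,0,0,0,0,0,0,0,0,0]}}

```text
time: 36.75
ee_pos: [0.4417, 0.2873, 0.2188]
eef_rot: [0.992, 0.128, -0.0, 0.0]
ft_force: [-0.2, -0.2, -0.3]
width: 0.052
grip_force: 0.0
```

Run:
```python
from fit2 import *
st();w=shot("wrist","w12");t=shot("top","t12")
for n,c in(("w",w),("t",t),("t0",load("top0"))):
    p,m=spanner(c);A=np.c_[p[:,:2]-p[:,:2].mean(0),np.ones(len(p))];print(n,len(p),"plane",np.linalg.lstsq(A,p[:,2],rcond=None)[0].round(4),"ext",p.min(0).round(3),p.max(0).round(3))
d=np.abs(t["image"].astype(int)-load("top0")["image"]).max(2)>45
n,L,S,_=cv2.connectedComponentsWithStats(d.astype(np.uint8))
print([tuple(s) for s in S[1:] if s[4]>6])
for p in(-.6,-.5):print(edgefit(t,(.6278,-.0562),p))
```

```text
t 36.75 p [0.4417 0.2873 0.2188] yyaw -75.32 j7 -2.04 F [-0.2  -0.16 -0.3 ] T [ 0.049  0.016 -0.064] w 0.052 g 0.0
w 4861 plane [0.0003 0.0004 0.0177] ext [0.396 0.261 0.01 ] [0.616 0.359 0.02 ]
t 221 plane [-0.006   0.0005  0.0168] ext [0.543 0.279 0.01 ] [0.616 0.354 0.025]
t0 491 plane [ 0.006  -0.013   0.0169] ext [0.395 0.264 0.01 ] [0.615 0.357 0.025]
[(np.int32(126), np.int32(151), np.int32(242), np.int32(249), np.int32(12859)), (np.int32(223), np.int32(164), np.int32(4), np.int32(15), np.int32(16)), (np.int32(228), np.int32(166), np.int32(4), np.int32(11), np.int32(13)), (np.int32(206), np.int32(170), np.int32(4), np.int32(13), np.int32(14)), (np.int32(212), np.int32(171), np.int32(3), np.int32(11), np.int32(13)), (np.int32(225), np.int32(181), np.int32(6), np.int32(3), np.int32(12)), (np.int32(219), np.int32(184), np.int32(14), np.int32(36), np.int32(165)), (np.int32(344), np.int32(268), np.int32(296), np.int32(132), np.int32(12089)), (np.int32(346), np.int32(357), np.int32(3), np.int32(5), np.int32(8)), (np.int32(282), np.int32(395), np.int32(11), np.int32(5), np.int32(33))]
(array([ 0.6274094, -0.056423 ]), np.float64(-28.028131395608565), np.float64(-123.69380950927734))
(array([ 0.6274094, -0.056423 ]), np.float64(-28.028131395608625), np.float64(-123.69380950927734))
```

```bash
python3 -c "
from bench import *
print(close_job())"
```

```text
the job is handed in; nothing more can be done
None
```

The job is handed in: the nut was run finger-tight, then tightened with the big spanner (in two bites) to about 58–61°, one flat, by my camera measurements, and the spanner is flat back in its place on the mat, with no change seen at the vials or the manifold.

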